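# Pack the red kit into its caddy

### The job

The red tools go out to another bench: pack them in the grey caddy. Lay the red screwdriver lengthwise in the ridged channel of the blue insert, lay the red-handled cutters flat and lengthwise on the dark pad of the white insert (either tool either way round, its length centred on its insert), and stand the red solder reel upright inside the ring of the yellow insert. The yellow screwdriver, the blue-handled pliers and the green reel belong here: leave them where they are.

Things in the scene. Friction and masses are not known exactly. Their poses are not given: they have to be found in the camera images.
- red_driver_mid (a point): red screwdriver lying on its side on the bench, 22 x 162 x 22 mm; the point is the centre of its box, half-way along its length and half-way up (11 mm above what it lies on). Its y axis runs along the tool: the round red handle (22 mm thick) reaches from -11 mm to +81 mm along +y, the thin steel blade (6 mm thick) lies on the -y side, in the air; the heavy part is the handle, its middle is 35 mm along +y. z starts pointing up.
- red_cutters_mid (a point): side cutters (small pliers) with red handles and steel jaws, lying flat, 40 x 116 x 11 mm; the point is the centre of its box, half-way up (5.5 mm above what they lie on). The y axis runs along the tool: handles from -22 to +58 mm along +y (together at most 40 mm wide, steel pivot near -15 mm), jaws on the -y side (18 mm wide at most). z points up.
- red_reel_mid (a point): small reel of solder wire with red flanges, standing with its axis upright, 39 mm across and 30 mm high; the point is its centre, half-way up (15 mm above what it stands on). Grasp across the flanges. z is its upright axis.
- yellow_driver_mid (a point): Stays where it is: yellow screwdriver lying on its side on the bench, 28 x 202 x 28 mm; the point is the centre of its box, half-way along its length and half-way up (14 mm above what it lies on). Its y axis runs along the tool: the round yellow handle (28 mm thick) reaches from 9 mm to +101 mm along +y, the thin steel blade (6 mm thick) lies on the -y side, in the air; the heavy part is the handle, its middle is 55 mm along +y. z starts pointing up.
- blue_pliers_mid (a point): Stay where they are: long-nose pliers with blue handles and steel jaws, lying flat, 40 x 116 x 11 mm; the point is the centre of its box, half-way up (5.5 mm above what they lie on). The y axis runs along the tool: handles from -22 to +58 mm along +y (together at most 40 mm wide, steel pivot near -15 mm), jaws on the -y side (18 mm wide at most). z points up.
- green_reel_mid (a point): Stays where it is: small reel of solder wire with green flanges, standing with its axis upright, 46 mm across and 34 mm high; the point is its centre, half-way up (17 mm above what it stands on). Grasp across the flanges. z is its upright axis.
- driver_insert_top (a point): place of the screwdriver: the blue insert, 198 x 84 mm, fixed in one of the three side-by-side bays of the caddy (which bay varies). The point is the centre of its flat top face, 21 mm above the bench; its x axis runs along its length, y across, z up. Four black ridges 9 mm high stand on it, two near each end (from 53 to 83 mm from the middle along x, on both sides), leaving a channel 40 mm wide along x; between -53 and +53 mm there are no ridges, so fingers have room there.
- cutter_insert_top (a point): place of the cutters: the plain white insert with a flat dark pad (140 x 60 mm) flush in its top, 198 x 84 mm, fixed in one of the three side-by-side bays of the caddy (which bay varies). The point is the centre of its flat top face, 21 mm above the bench; its x axis runs along its length, y across, z up.
- reel_insert_top (a point): place of the reel: the yellow insert with a raised black ring at its middle, 7 mm high, 54 mm across inside and 64 mm outside, with a flat dark bottom level with the insert's top face, 198 x 84 mm, fixed in one of the three side-by-side bays of the caddy (which bay varies). The point is the centre of its flat top face, 21 mm above the bench; its x axis runs along its length, y across, z up.
- caddy: grey open caddy, 214 x 272 mm, rim 14 mm high, fixed, standing mostly on the 3 mm bench mat, with a dark bow grip at each x end (to 127 mm from the middle); the origin is the centre of its underside. The inserts stand side by side along its y axis, at -86, 0 and +86 mm, lengthwise along its x axis; nothing of the caddy stands higher than 18 mm above the bench but the inserts (21 mm) with their ridges and ring.
Things that resemble listed ones, but are neither listed nor needed, are in the scene too. What is shaped like the part that bears red_driver_mid but turquoise is not meant.

How it is judged (in metres and radians):
At the end, for the whole second after the job is handed in: Driver and cutters lie at rest on the blue and white inserts: middles within 15 mm along and across, 0.25 rad of lengthwise, level; reel upright in the yellow insert's ring, within 12 mm of its middle. Yellow driver, blue pliers, green reel within 20 mm of their starts (x of red_driver_mid in the frame of driver_insert_top between -0.015 and 0.015 m and y of red_driver_mid in the frame of driver_insert_top between -0.015 and 0.015 m and angle between the y axis of red_driver_mid and the x axis of driver_insert_top, either way round below 0.25 rad and z of red_driver_mid in the frame of driver_insert_top between 0.005 and 0.017 m and angle between red_driver_mid's own y axis and vertical above 1.4 rad and x of red_cutters_mid in the frame of cutter_insert_top between -0.015 and 0.015 m and y of red_cutters_mid in the frame of cutter_insert_top between -0.015 and 0.015 m and angle between the y axis of red_cutters_mid and the x axis of cutter_insert_top, either way round below 0.25 rad and z of red_cutters_mid in the frame of cutter_insert_top between -0.0005 and 0.0115 m and angle between red_cutters_mid's own z axis and vertical below 0.2 rad and horizontal distance between red_reel_mid and reel_insert_top below 0.012 m and z of red_reel_mid in the frame of reel_insert_top between 0.011 and 0.019 m and angle between red_reel_mid's own z axis and vertical below 0.12 rad and distance of each of yellow_driver_mid, blue_pliers_mid, green_reel_mid from where it was at the start of the episode below 0.02 m and linear speed of each of red_driver, red_cutters, red_reel below 0.02 m/s); the robot touches nothing.
It fails at once if yellow driver moved more than 20 mm (distance of yellow_driver_mid from where it was at the start of the episode above 0.02 m).
It fails at once if blue pliers moved more than 20 mm (distance of blue_pliers_mid from where it was at the start of the episode above 0.02 m).
It fails at once if green reel moved more than 20 mm (distance of green_reel_mid from where it was at the start of the episode above 0.02 m).
It also fails if it takes over 88 s, if anything falls off the work surface, if the arm or the gripper's body presses on something with over 40 N, if the wrist force passes 120 N, or if a joint passes its speed limit or range.

### The arm

A 6-joint arm with a two-finger parallel gripper is mounted at the origin on a cart in front of the work surface, level with it; the furniture and walls round the work are solid. World frame = base frame: x ahead of the robot, y to its left, z up, the work surface at z = 0. Lengths are in mm, angles in rad, forces in N, time in s.
With the tool pointing down it reaches from about 400 to 925 mm from the base axis. Payload 12.5 kg.
Tool frame: the origin (TCP) lies on the centre line of the jaws, within the pads' length; the fingertips stand 8 mm ahead of it and the grasp point (between the pads) lies 11 mm behind it (manip.finger_overhang is the distance from the TCP to the fingertips, in mm); z points along the fingers, y is the line along which they close (so a half turn about z gives the same grasp; the last joint's range is limited). The gripper opens to 95 mm and grips with 3 to 60 N. Pads are 20 mm wide; open, the fingers measure 119 mm over their backs; the gripper's body (75 mm by 180 mm) begins 59 mm behind the grasp point.
Start: joints at [-1.455, 0.491, 1.559, -0, 1.092, -0.106], TCP at [137.513, -609.702, 222.661] pointing down, gripper open.
Joint ranges: [-3.1, 3.1], [-0.84, 2.19], [0.05, 2.79], [-1.13, 4.28], [0.06, 2.93], [-2.69, 2.69]. Speed limits (rad/s): [2.22, 2.22, 2.79, 3.14, 3.14, 3.14].

### API

Orientations are given as a 3x3 rotation matrix whose columns are the frame's x, y, z axes.
In Python, from bench import manip gives the robot as it stands.
- The arm moves only by the tool step_arm, never from a script. Its argument "targets" is one flat list of numbers, 4 for each row, row after row: the shift along the tool's x, y, z in cm, then the turn about the tool's z in degrees. In form: [tx, ty, tz, roll, tx, ty, tz, roll, ...]. A call has 1 to 10 rows; each row is the pose to reach, as a shift and turn from the pose commanded when the call began, along the tool's axes at that moment; what a row does not reach only later rows make up. A row lasts 1/12 s, in which the tool goes at most 41.7 mm and 7.16 degrees, less where a joint would pass 70% of its speed; a pose out of reach is approached as far as the arm can. A call with a gripper value outside its range is refused whole. "gripper" is the closure, from 0 (fully open) to 1 (shut), set as the call begins (left out, the last holds). The fingers move at their own pace and stop on an object; "squeeze" is the grip in N (left out, the last holds). Time passes only in rows, so rows that repeat a pose let the fingers close. It gives the time, the measured TCP pose, the force, the opening and the grip force at its end, in the units of the state.
- manip.get_obs(): the state, without advancing time (a new reading comes with each control period).
- manip.snapshot(name): name is "scene" or "top"; returns the picture (420x560x3 uint8, red, green, blue); there is no depth.
- manip.camera_params(name): a dict with "fov_y" (degrees; the focal length in pixels is half the picture's height over the tangent of half this angle, whatever the lens; pixels are square), "cx", "cy" (the principal point, pixels), "R" (3x3) and "t" (3): a world point X has camera coordinates R X + t. Camera axes: x right, y down, z forward; pixel columns grow to the right and rows downward; lengths in mm; the calibration is good to about 2 mm. A picture is of the moment at which its call begins. camera_params takes no time and is no camera call.
- manip.close_job(): hands the job in; it is judged then, once.
Trained networks look in the newest picture that a camera, given by its name, has taken for a name from the list of things; names that differ only in an ending like _2 or _b are one class to them, and where a whole thing is asked for, a point or a joint stands for the part that bears it (a point fixed in the world has none). Each returns a list of dicts, best first, with "p" (0 to 1); they miss things now and then, are a little off and sometimes report something else, mostly with a low value. They report only what shows in the picture. A call takes as long as a camera call. They do not tell look-alikes from the thing itself.
- manip.cut_out(camera, query): "mask" (420x560 bool, what is visible of it) and "box" ([left, top, right, bottom] in pixels, round what is visible of it).
- manip.place_of(camera, query): "xy" ([column, row] in pixels: a listed point, or the origin of a listed thing).
The state is a dict: "clock": time; "joint_positions": joint angles; "joint_velocities": joint speeds; "joint_torque": joint torques, N m; "ee_pos": TCP position; "eef_rot": TCP orientation; "wrist_force": force on the tool from outside, world axes, zero at the start; "ft_torque": the same for the moment, N m; "opening": finger opening in mm; "gripper_force": force on a finger pad.
Only numpy, scipy, OpenCV 4.12 (cv2) and the standard library are available. Lean on these libraries where they do the work, as an engineer would, in place of code of your own. Each camera call takes 0.05 s, during which the arm holds its last target. There are 200 camera calls.

## Working session

There is one attempt and no reset: what is moved stays moved. The work goes in short steps, Python scripts to look and compute and a tool call to move; the robot and the scene stay as the last step left them, time stands still between calls to the robot, and variables do not carry over. Pictures are saved under pics/ and viewed, at most 14 in all, crops included, and the job is handed in when it is done.

Besides the shell and the picture viewer there is one more tool, called after "Emit:" as name(argument=value, ...), one argument or row to a line, values as JSON. step_arm: Moves the arm, as the interface text tells. Its arguments: {"type":"object","properties":{"targets":{"type":"array","items":{"type":"number"}},"gripper":{"type":"number"},"squeeze":{"type":"number"}},"required":["targets"]}

```bash
mkdir -p pics
cat > h.py <<'E'
import numpy as np, cv2
from bench import manip
def pix2w(cam,uv,z):
    c=manip.camera_params(cam);f=210/np.tan(np.radians(c["fov_y"])/2)
    R=np.array(c["R"]);t=np.array(c["t"]);d=R.T@np.array([(uv[0]-c["cx"])/f,(uv[1]-c["cy"])/f,1.]);o=-R.T@t
    return o+d*(z-o[2])/d[2]
def w2pix(cam,X):
    c=manip.camera_params(cam);f=210/np.tan(np.radians(c["fov_y"])/2)
    p=np.array(c["R"])@np.array(X)+np.array(c["t"]);return np.array([c["cx"]+f*p[0]/p[2],c["cy"]+f*p[1]/p[2]])
def save(cam,name):
    im=np.array(manip.snapshot(cam));cv2.imwrite(f"pics/{name}.png",im[:,:,::-1]);return im
E
python3 - <<'E'
from h import *
np.set_printoptions(precision=2,suppress=True)
for c in("top","scene"):
    save(c,c+"0");p=manip.camera_params(c);print(c,p["fov_y"],-np.array(p["R"]).T@p["t"])
Z=dict(red_driver_mid=11,red_cutters_mid=5.5,red_reel_mid=15,yellow_driver_mid=14,blue_pliers_mid=5.5,green_reel_mid=17,driver_insert_top=21,cutter_insert_top=21,reel_insert_top=21,caddy=3)
for q,z in Z.items():
    for r in manip.place_of("top",q)[:4]: print(q,round(r["p"],2),np.array(r["xy"]),pix2w("top",r["xy"],z)[:2])
o=manip.get_obs();print(o["clock"],o["ee_pos"],o["eef_rot"])
E
```

```text
top 47.50688103055956 [ 335.48  -29.65 1327.08]
scene 50.62768702759904 [-140.49  623.58  744.58]
red_driver_mid 0.78 [383.7 190. ] [ 590.51 -298.92]
red_driver_mid 0.57 [439.1 242.6] [ 439.86 -442.03]
red_cutters_mid 0.8 [343.8 180.3] [ 622.36 -189.71]
red_cutters_mid 0.42 [266.6 189.4] [602.05  28.51]
red_reel_mid 0.66 [280.4 242.4] [450.38  -7.24]
yellow_driver_mid 0.88 [266.1 192.4] [591.81  29.69]
blue_pliers_mid 0.55 [310.  191.2] [593.63 -93.63]
green_reel_mid 0.56 [362.7 244.8] [ 438.28 -232.4 ]
driver_insert_top 0.86 [182.3 216.4] [528.75 263.72]
driver_insert_top 0.24 [345.1 177.4] [ 627.15 -191.79]
driver_insert_top 0.17 [280.1 246. ] [439.99  -6.3 ]
cutter_insert_top 0.68 [214.2 215.4] [529.32 174.72]
reel_insert_top 0.57 [150.6 222.2] [514.69 352.2 ]
0.6 [ 137.51 -609.69  222.65] [[ 0.98  0.22  0.  ]
 [ 0.22 -0.98 -0.  ]
 [ 0.    0.   -1.  ]]
```

View pics/top0.png

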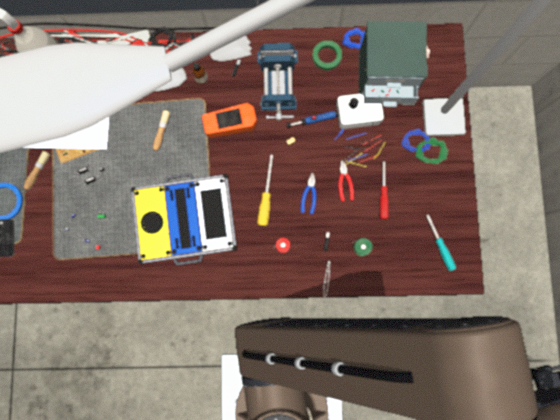

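View pics/scene0.png

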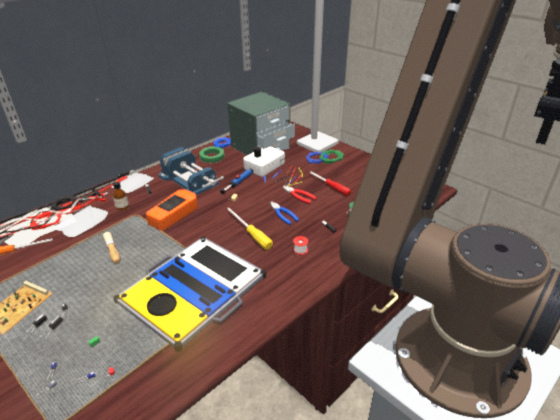

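The top view shows the red driver at (384,190) with its handle toward the robot. Its look-alike is the turquoise driver at (441,243). The red cutters are at (345,181), with the blue pliers at (309,192) as look-alike, and the red reel is at (283,245), with the green reel at (363,247). The inserts are yellow (152,222), blue (183,216) and white (215,213). I choose the red ones and will check them in a close crop with masks.

Run:
```python
from h import *
np.set_printoptions(precision=2,suppress=True)
im=save("top","top1")
big=im.copy()
Z=dict(red_driver_mid=11,red_cutters_mid=5.5,red_reel_mid=15,driver_insert_top=21,cutter_insert_top=21,reel_insert_top=21,caddy=14,yellow_driver_mid=14,blue_pliers_mid=5.5)
for q,z in Z.items():
    r=manip.cut_out("top",q)
    if not r: print(q,"none");continue
    r=r[0];m=np.array(r["mask"]).astype(np.uint8)
    ys,xs=np.nonzero(m)
    P=np.array([pix2w("top",(x,y),z)[:2] for x,y in zip(xs,ys)]).astype(np.float32)
    c,s,a=cv2.minAreaRect(P);b=cv2.boxPoints((c,s,a))
    e=[b[1]-b[0],b[2]-b[1]];e=max(e,key=np.linalg.norm);ang=np.degrees(np.arctan2(e[1],e[0]))
    print(q,round(r["p"],2),r["box"],"rect",np.array(c),np.array(s),"long axis deg",ang,"mean",P.mean(0))
    cs,_=cv2.findContours(m,0,2);cv2.drawContours(big,cs,-1,(255,255,255),0)
a=cv2.resize(im[150:270,130:460],None,fx=2.4,fy=2.4,interpolation=cv2.INTER_CUBIC)
b=cv2.resize(big[150:270,130:460],None,fx=2.4,fy=2.4,interpolation=cv2.INTER_NEAREST)
cv2.imwrite("pics/crop1.png",np.vstack([a,b])[:,:,::-1])
```

```text
red_driver_mid 0.73 [425.2, 218.7, 457.4, 269.7] rect [ 438.69 -445.35] [156.34  21.15] long axis deg 20.548405 mean [ 408.98 -456.81]
red_cutters_mid 0.77 [338.1, 159.6, 353.8, 202.4] rect [ 620.41 -195.77] [ 39.23 115.16] long axis deg -2.2909327 mean [ 615.84 -192.83]
red_reel_mid 0.46 [276.5, 238.7, 290.6, 254.5] rect [443.9  -14.53] [38.23 35.74] long axis deg 25.216316 mean [443.44 -14.85]
driver_insert_top 0.71 [166.6, 179.9, 203.6, 257.2] rect [524.1  261.15] [198.95  87.89] long axis deg 7.176674 mean [522.87 260.73]
cutter_insert_top 0.88 [195.6, 178.5, 235.1, 248.8] rect [533.7  176.05] [197.17  84.23] long axis deg 6.9078975 mean [532.69 176.16]
reel_insert_top 0.61 [134.7, 184.7, 172.2, 262.4] rect [513.75 345.47] [197.75  85.68] long axis deg 6.8568587 mean [512.58 345.46]
caddy none
yellow_driver_mid 0.74 [256.9, 156.1, 273.9, 224.3] rect [599.31  26.03] [ 27.63 202.01] long axis deg -9.146482 mean [562.9   32.18]
blue_pliers_mid 0.74 [302.7, 175.8, 318.0, 212.1] rect [589.33 -91.54] [41.02 98.4 ] long axis deg -11.186303 mean [586.95 -91.25]
```

View pics/crop1.png

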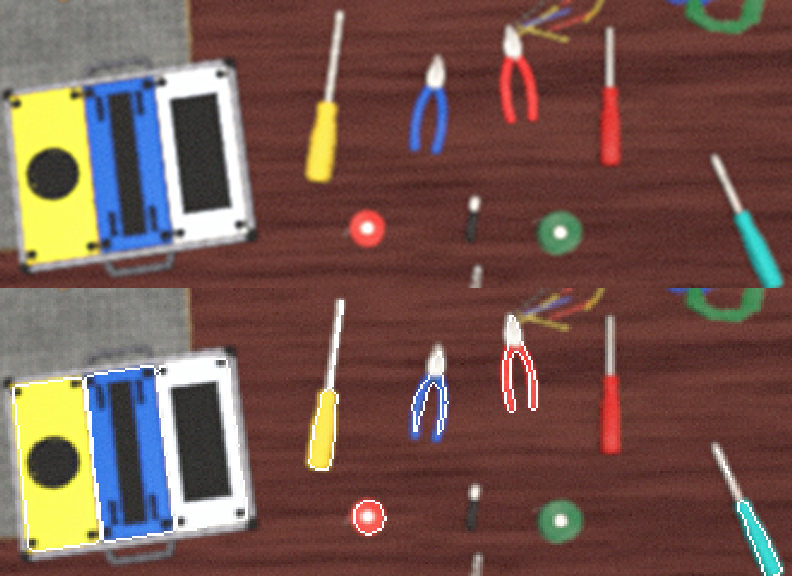

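Run:
```python
from h import *
np.set_printoptions(precision=1,suppress=True)
def rep(n,im,cam,m,box,z):
    k=np.zeros(m.shape,bool);k[box[1]:box[3],box[0]:box[2]]=1;m=(m&k).astype(np.uint8)
    nl,l,st,ce=cv2.connectedComponentsWithStats(m);i=1+np.argmax(st[1:,4]);ys,xs=np.nonzero(l==i)
    P=np.array([pix2w(cam,p,z)[:2] for p in zip(xs,ys)]).astype(np.float32);c,s,a=cv2.minAreaRect(P)
    print(n,st[i],"mean",P.mean(0),"rect",np.array(c),np.array(s),a)
im=cv2.imread("pics/top1.png")[:,:,::-1].astype(int);R,G,B=im[...,0],im[...,1],im[...,2]
red=(R>130)&(R-G>80)&(R-B>60);dark=im.max(2)<75
rep("drv handle",im,"top",red,(370,155,398,228),11)
rep("cutter handles",im,"top",red,(333,155,358,205),5.5)
rep("reel",im,"top",red,(270,232,296,260),28)
rep("ring",im,"top",dark,(138,205,166,240),24)
rep("pad",im,"top",dark,(198,185,230,245),21)
rep("channel",im,"top",dark,(174,185,194,252),21)
print(pix2w("top",(383.75,161.25),11),pix2w("top",(384.6,218.3),11))
s=cv2.imread("pics/scene0.png")[:,:,::-1].astype(int);R,G,B=s[...,0],s[...,1],s[...,2]
red=(R>130)&(R-G>80)&(R-B>60);dark=s.max(2)<60
rep("S reel",s,"scene",red,(288,230,314,258),15)
rep("S ring",s,"scene",dark,(140,285,182,322),24)
rep("S drv",s,"scene",red,(320,168,360,200),11)
rep("S cut",s,"scene",red,(280,180,322,205),5.5)
c=cv2.resize(s[160:330,110:370].astype(np.uint8),None,fx=3,fy=3,interpolation=cv2.INTER_CUBIC);cv2.imwrite("pics/crop2.png",c[:,:,::-1])
```

```text
drv handle [380 186   9  33 269] mean [ 554.  -297.7] rect [ 556.7 -298. ] [22.1 90.7] 87.01104736328125
cutter handles [338 173  17  29 280] mean [ 603.5 -193.5] rect [ 603.3 -193.6] [79.3 43.1] 2.1292943954467773
reel [275 237  16  16 173] mean [442.8 -13.7] rect [443.4 -13.1] [40.9 41. ] 88.62344360351562
ring [142 213  20  19 305] mean [514.9 348.3] rect [514.8 348.8] [53.6 50.4] 88.60453033447266
pad [202 190  23  48 842] mean [535.2 178.1] rect [535.6 178.2] [131.1  50.1] 6.76948356628418
channel [176 189  14  58 457] mean [524.1 263.3] rect [525.5 263.5] [161.8  22.4] 6.938746452331543
[ 672.9 -303.4   11. ] [ 510.7 -297.1   11. ]
S reel [293 236  16  10 128] mean [453.7 -28.1] rect [453.5 -28.2] [38.9 36.2] 44.83080291748047
S ring [148 294  26  12  55] mean [531.4 340.8] rect [529.1 341.6] [54.  21.9] 68.02197265625
S drv [326 178  25  16 160] mean [ 554.5 -302.4] rect [ 559.1 -302. ] [30.2 98.2] 88.77066040039062Traceback (most recent call last):
  File "<stdin>", line 22, in <module>
  File "<stdin>", line 6, in rep
  File "h.py", line 4, in pix2w
    c=manip.camera_params(cam);f=210/np.tan(np.radians(c["fov_y"])/2)
ValueError: time passes only in moves, steps and waits
```

```bash
cat >> h.py <<'E'
def go(*wps):
    """world waypoints (x,y,z,yaw deg of tool x) -> tool shifts cm, roll deg from now"""
    o=manip.get_obs();R=np.array(o["eef_rot"]);p=np.array(o["ee_pos"]);y0=np.degrees(np.arctan2(R[1,0],R[0,0]))
    print("t",round(o["clock"],2),"p",p.round(1),"yaw",round(y0,2),"open",round(o["opening"],1),"F",round(o["gripper_force"],1),"tilt",round(R[2,2],4),"q",np.round(o["joint_positions"],2))
    for w in wps: print(w,(R.T@(np.array(w[:3])-p)/10).round(2),"roll",round((y0-w[3]+180)%360-180,1))
E
python3 -c "
from h import *
go((562,-298.2,120,-2.7),(562,-298.2,11,-2.7))"
```

```text
t 1.1 p [ 137.5 -609.7  222.7] yaw 12.71 open 95.1 F 0.0 tilt -1.0 q [-1.45  0.49  1.56 -0.    1.09 -0.11]
(562, -298.2, 120, -2.7) [ 48.26 -21.05  10.26] roll 15.4
(562, -298.2, 11, -2.7) [ 48.26 -21.05  21.16] roll 15.4
```

Emit:
step_arm(
  targets=[36,-15.7,7.5,15.4,36,-15.7,7.5,15.4,36,-15.7,7.5,15.4,36,-15.7,7.5,15.4,36,-15.7,7.5,15.4,36,-15.7,7.5,15.4,36,-15.7,7.5,15.4,36,-15.7,7.5,15.4,36,-15.7,7.5,15.4,36,-15.7,7.5,15.4],
  gripper=0.35,
  squeeze=25,
)

```text
clock: 1.93
ee_pos: [456.5, -374.8, 147.0]
eef_rot: [[0.999, -0.045, 0.0], [-0.045, -0.999, 0.0], [-0.0, -0.0, -1.0]]
wrist_force: [-0.3, -0.3, 0.1]
opening: 61.5
gripper_force: 0.0
```

```bash
python3 -c "
from h import *
go((562,-298.2,80,-2.7),(562,-298.2,11,-2.7))"
```

```text
t 1.93 p [ 456.5 -374.8  147. ] yaw -2.6 open 61.5 F 0.0 tilt -1.0 q [-0.8   0.53  1.73  0.    0.89  0.82]
(562, -298.2, 80, -2.7) [10.19 -8.13  6.71] roll 0.1
(562, -298.2, 11, -2.7) [10.19 -8.13 13.61] roll 0.1
```

Emit:
step_arm(
  targets=[10.2,-8.1,6.7,0,10.2,-8.1,6.7,0,10.2,-8.1,6.7,0,10.2,-8.1,6.7,0,10.2,-8.1,6.7,0,10.2,-8.1,9,0,10.2,-8.1,11.3,0,10.2,-8.1,12.8,0,10.2,-8.1,13.6,0,10.2,-8.1,13.6,0],
)

```text
clock: 2.77
ee_pos: [558.9, -301.4, 10.4]
eef_rot: [[0.999, -0.047, -0.002], [-0.047, -0.999, 0.001], [-0.002, -0.001, -1.0]]
wrist_force: [1.0, 0.3, 0.5]
opening: 62.2
gripper_force: 0.0
```

Run:
```python
from h import *
go((562,-298.2,11,-2.7))
im=save("scene","s2");cv2.imwrite("pics/s2c.png",cv2.resize(im[110:240,250:420],None,fx=4,fy=4,interpolation=cv2.INTER_CUBIC)[:,:,::-1])
```

```text
t 2.77 p [ 558.9 -301.4   10.4] yaw -2.72 open 62.2 F 0.0 tilt -1.0 q [-0.6   0.76  1.69 -0.    0.69  1.02]
(562, -298.2, 11, -2.7) [ 0.29 -0.34 -0.06] roll -0.0
```

View pics/s2c.png

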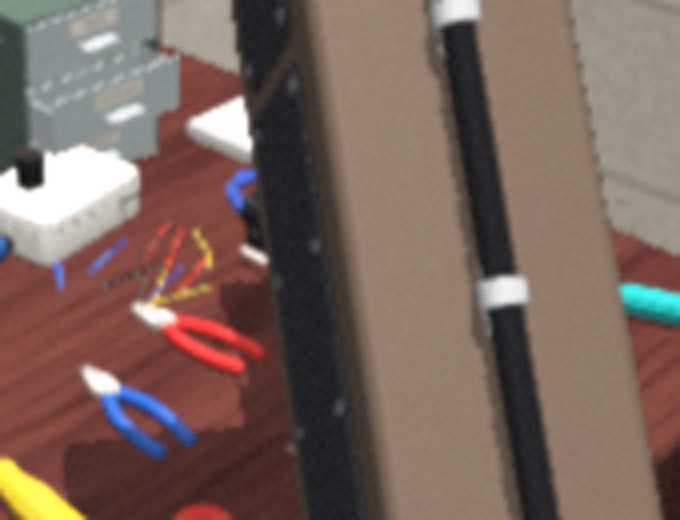

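The arm hides the driver, while the cutters stand clear at about (290,195) in the full scene picture. I'm closing on the driver.

Emit:
step_arm(
  targets=[0.1,-0.2,0,0,0.1,-0.2,0,0,0.1,-0.2,0,0,0.1,-0.2,0,0,0.1,-0.2,0,0,0.1,-0.2,0,0,0.1,-0.2,0,0,0.1,-0.2,0,0,0.1,-0.2,0,0,0.1,-0.2,0,0],
  gripper=1,
  squeeze=25,
)

```text
clock: 3.65
ee_pos: [561.0, -299.3, 11.8]
eef_rot: [[0.999, -0.047, 0.0], [-0.047, -0.999, -0.0], [0.0, 0.0, -1.0]]
wrist_force: [0.0, -0.2, 2.4]
opening: 21.3
gripper_force: 25.0
```

Emit:
step_arm(
  targets=[0,0,-3,0,0,0,-6,0,0,0,-11,0,0,0,-11,0,0,0,-11,0],
)

```text
clock: 4.07
ee_pos: [562.0, -300.0, 124.7]
eef_rot: [[0.999, -0.047, 0.005], [-0.047, -0.999, -0.003], [0.005, 0.003, -1.0]]
wrist_force: [-0.4, 0.2, 0.1]
opening: 21.6
gripper_force: 25.0
```

```bash
python3 -c "
from h import *
go((494.7,259.4,120,6.9),(494.7,259.4,33,6.9))"
```

```text
t 4.07 p [ 562.  -300.   124.7] yaw -2.69 open 21.6 F 25.0 tilt -1.0 q [-0.59  0.61  1.63 -0.    0.9   1.02]
(494.7, 259.4, 120, 6.9) [ -9.35 -55.56   0.26] roll -9.6
(494.7, 259.4, 33, 6.9) [ -9.39 -55.58   8.96] roll -9.6
```

Emit:
step_arm(
  targets=[-6,-36,0,-5,-6,-36,0,-5,-6,-36,0,-9.6,-6,-36,0,-9.6,-6,-36,0,-9.6,-6,-36,0,-9.6,-6,-36,0,-9.6,-6,-36,0,-9.6,-6,-36,0,-9.6,-6,-36,0,-9.6],
)

```text
clock: 4.9
ee_pos: [516.0, 67.7, 120.1]
eef_rot: [[0.992, 0.124, -0.003], [0.124, -0.992, 0.0], [-0.003, -0.001, -1.0]]
wrist_force: [0.1, 0.2, -1.1]
opening: 21.1
gripper_force: 25.0
```

Run:
```python
from h import *
go((494.7,259.4,120,6.9),(494.7,259.4,33,6.9))
im=save("top","t3");cv2.imwrite("pics/t3c.png",cv2.resize(im[120:320,120:400],None,fx=2.8,fy=2.8,interpolation=cv2.INTER_CUBIC)[:,:,::-1])
```

```text
t 4.9 p [516.   67.7 120.1] yaw 7.15 open 21.1 F 25.0 tilt -1.0 q [0.   0.48 1.92 0.   0.74 1.45]
(494.7, 259.4, 120, 6.9) [  0.27 -19.29   0.02] roll 0.2
(494.7, 259.4, 33, 6.9) [  0.29 -19.28   8.72] roll 0.2
```

View pics/t3c.png

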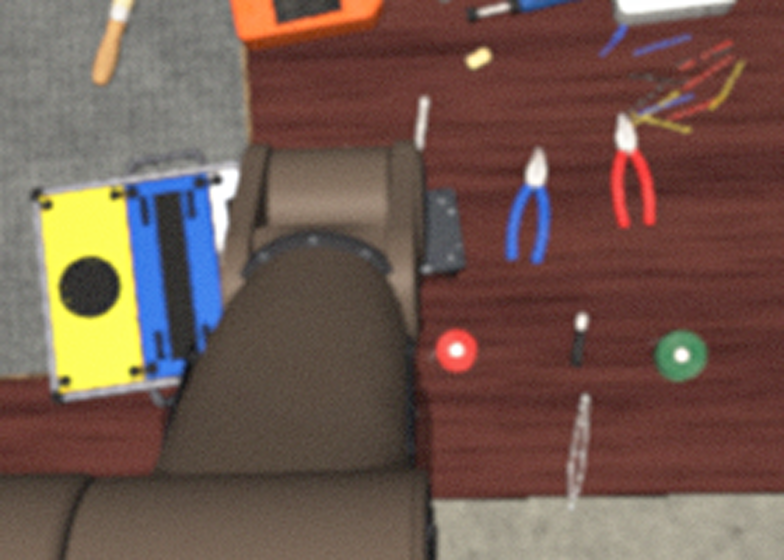

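The driver is off the bench and in the grip. The arm hides it, and the blue insert's ends stay visible at about (185,215). I'm carrying on to the blue bay.

Emit:
step_arm(
  targets=[0.3,-19.3,0,0.2,0.3,-19.3,0,0.2,0.3,-19.3,0,0.2,0.3,-19.3,0,0.2,0.3,-19.3,0,0.2,0.3,-19.3,0,0.2,0.3,-19.3,0,0.2,0.3,-19.3,3,0.2,0.3,-19.3,5,0.2,0.3,-19.3,5,0.2],
)

```text
clock: 5.78
ee_pos: [496.4, 252.7, 67.9]
eef_rot: [[0.993, 0.115, -0.006], [0.115, -0.993, -0.002], [-0.006, 0.002, -1.0]]
wrist_force: [-0.0, -0.3, -0.7]
opening: 21.3
gripper_force: 25.0
```

```bash
python3 -c "
from h import *
go((494.7,259.4,34,6.9),(494.7,259.4,32.5,6.9))"
```

```text
t 5.78 p [496.4 252.7  67.9] yaw 6.6 open 21.3 F 25.0 tilt -1.0 q [ 0.35  0.6   1.87 -0.    0.68  1.81]
(494.7, 259.4, 34, 6.9) [-0.07 -0.69  3.39] roll -0.3
(494.7, 259.4, 32.5, 6.9) [-0.07 -0.7   3.54] roll -0.3
```

Emit:
step_arm(
  targets=[0,0,0,0,0,0,0,0,0,0,0,0],
)

```text
clock: 6.03
ee_pos: [498.4, 254.6, 72.7]
eef_rot: [[0.993, 0.116, 0.002], [0.116, -0.993, 0.0], [0.002, -0.0, -1.0]]
wrist_force: [0.3, -0.4, -0.9]
opening: 21.1
gripper_force: 25.0
```

```bash
python3 -c "
from h import *
go((494.7,259.4,34,6.9),(494.7,259.4,32.5,6.9))"
```

```text
t 6.03 p [498.4 254.6  72.7] yaw 6.66 open 21.1 F 25.0 tilt -1.0 q [ 0.35  0.6   1.86 -0.    0.68  1.81]
(494.7, 259.4, 34, 6.9) [-0.32 -0.51  3.87] roll -0.2
(494.7, 259.4, 32.5, 6.9) [-0.32 -0.51  4.02] roll -0.2
```

Emit:
step_arm(
  targets=[-0.3,-0.5,1,-0.2,-0.3,-0.5,2,-0.2,-0.3,-0.5,2.8,-0.2,-0.3,-0.5,3.3,-0.2,-0.3,-0.5,3.7,-0.2,-0.3,-0.5,3.7,-0.2,-0.3,-0.5,3.7,-0.2],
)

```text
clock: 6.62
ee_pos: [494.1, 259.7, 34.3]
eef_rot: [[0.993, 0.12, -0.0], [0.12, -0.993, -0.0], [-0.0, 0.0, -1.0]]
wrist_force: [0.7, 0.2, -1.6]
opening: 21.6
gripper_force: 25.0
```

```bash
python3 -c "
from h import *
go((494.7,259.4,33,6.9))"
```

```text
t 6.62 p [494.1 259.7  34.3] yaw 6.91 open 21.6 F 25.0 tilt -1.0 q [ 0.37  0.66  1.89 -0.    0.6   1.82]
(494.7, 259.4, 33, 6.9) [0.06 0.04 0.13] roll 0.0
```

Emit:
step_arm(
  targets=[0,0,0.13,0,0,0,0.13,0,0,0,0.13,0],
)

```text
clock: 6.87
ee_pos: [494.2, 259.7, 33.5]
eef_rot: [[0.993, 0.12, 0.0], [0.12, -0.993, 0.0], [0.0, 0.0, -1.0]]
wrist_force: [-0.9, 0.2, -1.1]
opening: 21.7
gripper_force: 25.0
```

Emit:
step_arm(
  targets=[0,0,0,0,0,0,0,0,0,0,0,0,0,0,0,0,0,0,0,0,0,0,0,0,0,0,-3,0,0,0,-6,0,0,0,-9,0,0,0,-9,0],
  gripper=0.5,
)

```text
clock: 7.7
ee_pos: [496.0, 260.5, 128.3]
eef_rot: [[0.993, 0.12, 0.007], [0.12, -0.993, 0.003], [0.007, -0.002, -1.0]]
wrist_force: [0.3, -0.1, 0.2]
opening: 47.7
gripper_force: 0.0
```

Emit:
step_arm(
  targets=[0,0,0,0,0,0,0,0],
)

```text
clock: 7.87
ee_pos: [493.8, 259.6, 122.9]
eef_rot: [[0.993, 0.12, -0.0], [0.12, -0.993, -0.0], [-0.0, 0.0, -1.0]]
wrist_force: [0.1, -0.9, 0.4]
opening: 47.5
gripper_force: 0.0
```

```bash
python3 -c "
from h import *
go((612,-194,120,2),(612,-194,80,2))"
```

```text
t 7.87 p [493.8 259.6 122.9] yaw 6.91 open 47.5 F 0.0 tilt -1.0 q [ 0.37  0.52  1.83 -0.    0.79  1.82]
(612, -194, 120, 2) [ 6.28 46.45  0.3 ] roll 4.9
(612, -194, 80, 2) [ 6.28 46.45  4.3 ] roll 4.9
```

Emit:
step_arm(
  targets=[5.1,38,0,4.4,5.1,38,0,4.4,5.1,38,0,4.4,5.1,38,0,4.4,5.1,38,0,4.4,5.1,38,0,4.4,5.1,38,0,4.4,5.1,38,0,4.4,5.1,38,0,4.4,5.1,38,0,4.4],
  gripper=0.27,
)

```text
clock: 8.7
ee_pos: [591.1, -116.8, 121.6]
eef_rot: [[0.999, 0.04, -0.001], [0.04, -0.999, -0.0], [-0.001, 0.0, -1.0]]
wrist_force: [0.5, 0.7, -0.5]
opening: 69.7
gripper_force: 0.0
```

Emit:
step_arm(
  targets=[0,0,0,0,0,0,0,0],
)

```text
clock: 8.87
ee_pos: [589.7, -111.2, 121.9]
eef_rot: [[0.999, 0.043, -0.002], [0.043, -0.999, 0.001], [-0.002, -0.001, -1.0]]
wrist_force: [-0.7, -0.2, 0.7]
opening: 69.3
gripper_force: 0.0
```

Run:
```python
from h import *
go((601,-193.8,60,2.5))
im=save("top","t4");a=cv2.resize(im[150:270,110:380],None,fx=2.9,fy=2.9,interpolation=cv2.INTER_CUBIC)
cv2.imwrite("pics/t4c.png",a[:,:,::-1])
```

```text
t 8.87 p [ 589.7 -111.2  121.9] yaw 2.44 open 69.3 F 0.0 tilt -1.0 q [-0.3   0.57  1.72  0.    0.85  1.23]
(601, -193.8, 60, 2.5) [0.79 8.3  6.18] roll -0.1
```

View pics/t4c.png

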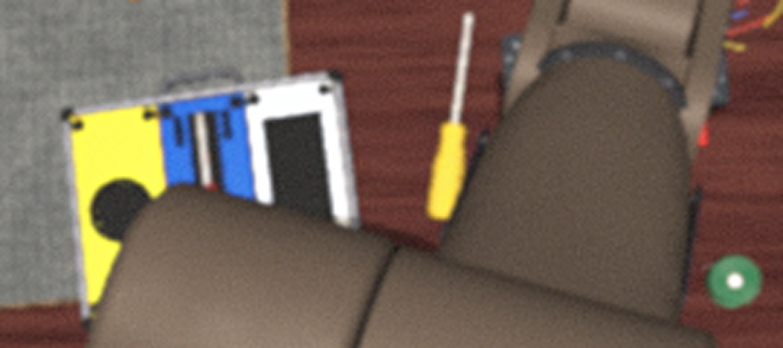

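The driver's blade lies in the blue channel at crop (205,150), and the yellow driver is untouched. Next is the cutters.

Emit:
step_arm(
  targets=[0.8,8.3,2,0,0.8,8.3,4,0,0.8,8.3,6.2,0,0.8,8.3,6.2,0,0.8,8.3,6.2,0,0.8,8.3,6.2,0],
)

```text
clock: 9.42
ee_pos: [602.3, -192.2, 62.3]
eef_rot: [[0.999, 0.045, 0.0], [0.045, -0.999, 0.0], [0.0, -0.0, -1.0]]
wrist_force: [0.6, 0.1, -0.4]
opening: 69.3
gripper_force: 0.0
```

Emit:
step_arm(
  targets=[0,0,0,0,0,0,0,0],
)

```text
clock: 9.58
ee_pos: [602.7, -192.8, 62.9]
eef_rot: [[0.999, 0.045, 0.002], [0.045, -0.999, -0.001], [0.002, 0.001, -1.0]]
wrist_force: [0.8, -0.0, -0.6]
opening: 69.6
gripper_force: 0.0
```

```bash
python3 -c "
from h import *
go((601,-193.8,9.5,2.5))"
```

```text
t 9.58 p [ 602.7 -192.8   62.9] yaw 2.6 open 69.6 F 0.0 tilt -1.0 q [-0.41  0.69  1.68 -0.    0.77  1.11]
(601, -193.8, 9.5, 2.5) [-0.18  0.08  5.34] roll 0.1
```

Emit:
step_arm(
  targets=[-0.1,0.1,1.5,0,-0.1,0.1,3,0,-0.1,0.1,4,0,-0.1,0.1,4.8,0,-0.1,0.1,5.3,0,-0.1,0.1,5.3,0,-0.1,0.1,5.3,0,-0.1,0.1,5.3,0],
)

```text
clock: 10.25
ee_pos: [601.4, -195.0, 8.7]
eef_rot: [[0.999, 0.044, 0.001], [0.044, -0.999, -0.0], [0.001, 0.0, -1.0]]
wrist_force: [-0.1, -0.4, 0.2]
opening: 69.1
gripper_force: 0.0
```

Emit:
step_arm(
  targets=[0,0,0,0,0,0,0,0,0,0,0,0,0,0,0,0,0,0,0,0,0,0,0,0,0,0,0,0,0,0,0,0,0,0,0,0],
  gripper=1,
  squeeze=25,
)

```text
clock: 11.0
ee_pos: [601.1, -195.0, 8.3]
eef_rot: [[0.999, 0.044, 0.0], [0.044, -0.999, -0.0], [0.0, 0.0, -1.0]]
wrist_force: [-0.5, 1.3, 1.2]
opening: 38.1
gripper_force: 25.1
```

Emit:
step_arm(
  targets=[0,0,-2,0,0,0,-5,0,0,0,-9,0,0,0,-11,0,0,0,-11,0,0,0,-11,0],
)

```text
clock: 11.5
ee_pos: [601.3, -195.1, 119.1]
eef_rot: [[0.999, 0.044, 0.002], [0.044, -0.999, -0.001], [0.002, 0.001, -1.0]]
wrist_force: [0.3, 0.4, -0.7]
opening: 38.2
gripper_force: 25.0
```

Run:
```python
from h import *
go((535-19.9,177.5-2.4,120,6.9))
im=save("scene","s5");a=cv2.resize(im[90:260,240:440],None,fx=3.4,fy=3.4,interpolation=cv2.INTER_CUBIC)
cv2.imwrite("pics/s5c.png",a[:,:,::-1])
```

```text
t 11.5 p [ 601.3 -195.1  119.1] yaw 2.51 open 38.2 F 25.0 tilt -1.0 q [-0.42  0.61  1.64 -0.    0.88  1.11]
(515.1, 175.1, 120, 6.9) [ -6.99 -37.36  -0.14] roll -4.4
```

View pics/s5c.png

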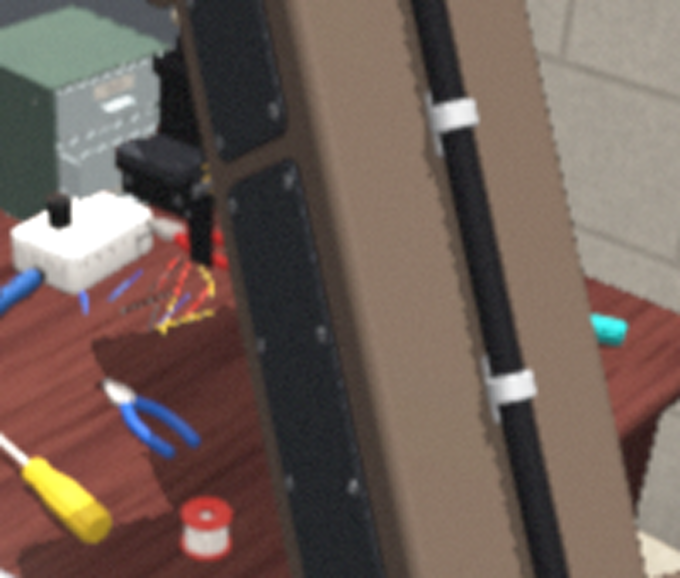

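The cutters hang level between the fingers, with jaws at crop (165,225) and red handles at (200,240). I'm moving to the white insert.

Emit:
step_arm(
  targets=[-5.6,-30,0,-4.4,-5.6,-30,0,-4.4,-5.6,-30,0,-4.4,-5.6,-30,0,-4.4,-5.6,-30,0,-4.4,-5.6,-30,0,-4.4,-5.6,-30,0,-4.4,-5.6,-30,0,-4.4,-5.6,-30,0,-4.4,-5.6,-30,0,-4.4],
)

```text
clock: 12.38
ee_pos: [531.6, 102.5, 117.1]
eef_rot: [[0.993, 0.122, -0.002], [0.122, -0.993, -0.0], [-0.002, 0.0, -1.0]]
wrist_force: [0.5, -0.8, -1.0]
opening: 38.0
gripper_force: 25.0
```

Emit:
step_arm(
  targets=[0,0,0,0,0,0,0,0],
)

```text
clock: 12.55
ee_pos: [532.3, 100.9, 117.8]
eef_rot: [[0.993, 0.119, -0.001], [0.119, -0.993, -0.0], [-0.001, 0.0, -1.0]]
wrist_force: [0.1, 0.2, -1.0]
opening: 37.9
gripper_force: 25.0
```

```bash
python3 -c "
from h import *
go((515.1,175.1,60,6.9))"
```

```text
t 12.55 p [532.3 100.9 117.8] yaw 6.82 open 37.9 F 25.0 tilt -1.0 q [ 0.07  0.51  1.87 -0.    0.76  1.52]
(515.1, 175.1, 60, 6.9) [-0.82 -7.57  5.78] roll -0.1
```

Emit:
step_arm(
  targets=[-0.8,-7.6,0,0,-0.8,-7.6,2,0,-0.8,-7.6,5.8,0,-0.8,-7.6,5.8,0,-0.8,-7.6,5.8,0,-0.8,-7.6,5.8,0,-0.8,-7.6,5.8,0],
)

```text
clock: 13.13
ee_pos: [516.1, 175.8, 61.9]
eef_rot: [[0.993, 0.119, 0.002], [0.119, -0.993, 0.0], [0.002, -0.0, -1.0]]
wrist_force: [0.5, 0.4, -0.8]
opening: 38.2
gripper_force: 25.0
```

Emit:
step_arm(
  targets=[0,0,0,0,0,0,0,0],
)

```text
clock: 13.3
ee_pos: [515.6, 176.2, 61.5]
eef_rot: [[0.993, 0.119, 0.002], [0.119, -0.993, 0.0], [0.002, -0.0, -1.0]]
wrist_force: [-0.2, -0.5, -0.5]
opening: 38.2
gripper_force: 25.0
```

```bash
python3 -c "
from h import *
go((515.1,175.1,30,6.9))"
```

```text
t 13.3 p [515.6 176.2  61.5] yaw 6.85 open 38.2 F 25.0 tilt -1.0 q [ 0.21  0.6   1.91 -0.    0.63  1.66]
(515.1, 175.1, 30, 6.9) [-0.07  0.1   3.15] roll -0.0
```

Emit:
step_arm(
  targets=[0,0,1,0,0,0,2,0,0,0,2.6,0,0,0,2.9,0,0,0,3.1,0,0,0,3.1,0,0,0,3.1,0],
)

```text
clock: 13.88
ee_pos: [514.4, 176.6, 29.3]
eef_rot: [[0.993, 0.121, -0.001], [0.121, -0.993, -0.0], [-0.001, 0.0, -1.0]]
wrist_force: [-3.3, -1.8, 6.4]
opening: 38.1
gripper_force: 27.6
```

Emit:
step_arm(
  targets=[0,0,0,0,0,0,0,0],
)

```text
clock: 14.05
ee_pos: [514.4, 176.6, 29.3]
eef_rot: [[0.993, 0.12, -0.001], [0.12, -0.993, -0.0], [-0.001, 0.0, -1.0]]
wrist_force: [-3.4, -1.6, 6.4]
opening: 38.0
gripper_force: 27.5
```

Emit:
step_arm(
  targets=[0,0,0,0,0,0,0,0,0,0,0,0,0,0,0,0,0,0,0,0,0,0,0,0,0,0,-3,0,0,0,-6,0,0,0,-9,0,0,0,-9,0],
  gripper=0.35,
)

```text
clock: 14.88
ee_pos: [516.7, 177.3, 123.8]
eef_rot: [[0.993, 0.12, 0.007], [0.12, -0.993, 0.001], [0.007, -0.001, -1.0]]
wrist_force: [0.6, 0.0, 0.4]
opening: 62.2
gripper_force: 0.0
```

Emit:
step_arm(
  targets=[0,0,0,0,0,0,0,0],
)

```text
clock: 15.05
ee_pos: [514.6, 176.7, 118.7]
eef_rot: [[0.993, 0.12, -0.001], [0.12, -0.993, -0.0], [-0.001, 0.0, -1.0]]
wrist_force: [-0.7, -0.9, 0.3]
opening: 62.1
gripper_force: 0.0
```

```bash
python3 -c "
from h import *
go((443,-13.5,120,6.9),(443,-13.5,70,6.9))"
```

```text
t 15.05 p [514.6 176.7 118.7] yaw 6.91 open 62.1 F 0.0 tilt -1.0 q [ 0.21  0.51  1.87 -0.    0.77  1.66]
(443, -13.5, 120, 6.9) [-9.39 18.02 -0.12] roll 0.0
(443, -13.5, 70, 6.9) [-9.39 18.02  4.88] roll 0.0
```

Emit:
step_arm(
  targets=[-9.4,18,0,0,-9.4,18,0,0,-9.4,18,0,0,-9.4,18,0,0,-9.4,18,0,0,-9.4,18,4,0,-9.4,18,4,0,-9.4,18,4,0],
  gripper=0.27,
)

```text
clock: 15.72
ee_pos: [442.0, -13.1, 77.7]
eef_rot: [[0.993, 0.119, -0.006], [0.119, -0.993, 0.001], [-0.006, -0.002, -1.0]]
wrist_force: [0.2, 0.2, 0.2]
opening: 69.3
gripper_force: 0.0
```

Emit:
step_arm(
  targets=[0,0,0,0,0,0,0,0],
)

```text
clock: 15.88
ee_pos: [443.8, -12.4, 80.2]
eef_rot: [[0.993, 0.122, 0.001], [0.122, -0.993, -0.0], [0.001, 0.0, -1.0]]
wrist_force: [-0.1, -0.5, 0.1]
opening: 69.7
gripper_force: 0.0
```

```bash
python3 -c "
from h import *
go((443,-13.5,18,6.9))
im=save('scene','s6');a=cv2.resize(im[200:360,100:360],None,fx=3,fy=3,interpolation=cv2.INTER_CUBIC)
cv2.imwrite('pics/s6c.png',a[:,:,::-1])
"
```

```text
t 15.88 p [443.8 -12.4  80.2] yaw 7.0 open 69.7 F 0.0 tilt -1.0 q [-0.18  0.47  2.14 -0.    0.53  1.27]
(443, -13.5, 18, 6.9) [-0.1   0.09  6.22] roll 0.1
```

View pics/s6c.png

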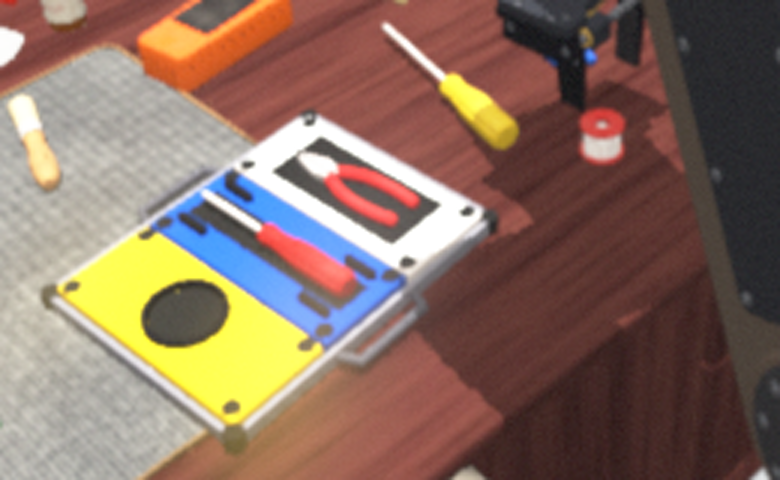

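Both tools lie well: the cutters on the dark pad at crop (360,185), the driver in the channel at (280,240). The reel at crop (602,135) stands below the open fingers.

Emit:
step_arm(
  targets=[-0.1,0.1,2,0,-0.1,0.1,4,0,-0.1,0.1,5.2,0,-0.1,0.1,5.8,0,-0.1,0.1,6.2,0,-0.1,0.1,6.2,0,-0.1,0.1,6.2,0,-0.1,0.1,6.2,0],
)

```text
clock: 16.6
ee_pos: [442.8, -14.3, 18.0]
eef_rot: [[0.993, 0.121, 0.001], [0.121, -0.993, -0.0], [0.001, 0.0, -1.0]]
wrist_force: [-0.4, -0.6, 0.4]
opening: 69.4
gripper_force: 0.0
```

Emit:
step_arm(
  targets=[0,0,0,0,0,0,0,0,0,0,0,0,0,0,0,0,0,0,0,0,0,0,0,0,0,0,0,0,0,0,0,0,0,0,0,0],
  gripper=1,
  squeeze=20,
)

```text
clock: 17.35
ee_pos: [442.4, -14.4, 17.3]
eef_rot: [[0.993, 0.12, 0.0], [0.12, -0.993, -0.0], [0.0, 0.0, -1.0]]
wrist_force: [-0.0, -0.3, 2.2]
opening: 37.6
gripper_force: 20.0
```

```bash
python3 -c "
from h import *
go((443,-13.5,18,6.9))"
```

```text
t 17.35 p [442.4 -14.4  17.3] yaw 6.91 open 37.6 F 20.0 tilt -1.0 q [-0.18  0.6   2.18 -0.    0.36  1.27]
(443, -13.5, 18, 6.9) [ 0.07 -0.08 -0.07] roll 0.0
```

Emit:
step_arm(
  targets=[0,0,-2,0,0,0,-4,0,0,0,-7,0,0,0,-10,0,0,0,-10,0,0,0,-10,0],
)

```text
clock: 17.85
ee_pos: [442.9, -14.4, 118.3]
eef_rot: [[0.993, 0.12, 0.003], [0.12, -0.993, -0.001], [0.003, 0.001, -1.0]]
wrist_force: [0.2, 0.2, -0.9]
opening: 37.4
gripper_force: 20.0
```

Emit:
step_arm(
  targets=[0,0,0,0,0,0,0,0],
)

```text
clock: 18.02
ee_pos: [441.9, -14.3, 116.3]
eef_rot: [[0.993, 0.12, -0.002], [0.12, -0.993, 0.0], [-0.002, -0.0, -1.0]]
wrist_force: [0.4, 0.1, -1.6]
opening: 37.4
gripper_force: 20.0
```

```bash
python3 -c "
from h import *
go((514.5,348,120,6.9))"
```

```text
t 18.02 p [441.9 -14.3 116.3] yaw 6.91 open 37.4 F 20.0 tilt -1.0 q [-0.18  0.4   2.11 -0.    0.64  1.27]
(514.5, 348, 120, 6.9) [ 11.57 -35.09  -0.38] roll 0.0
```

Emit:
step_arm(
  targets=[11.6,-35.1,-0.4,0,11.6,-35.1,-0.4,0,11.6,-35.1,-0.4,0,11.6,-35.1,-0.4,0,11.6,-35.1,-0.4,0,11.6,-35.1,-0.4,0,11.6,-35.1,-0.4,0,11.6,-35.1,-0.4,0,11.6,-35.1,-0.4,0,11.6,-35.1,-0.4,0],
)

```text
clock: 18.85
ee_pos: [515.6, 353.4, 119.4]
eef_rot: [[0.992, 0.124, -0.0], [0.124, -0.992, 0.001], [-0.0, -0.001, -1.0]]
wrist_force: [-1.0, -1.2, -1.3]
opening: 37.5
gripper_force: 20.0
```

Emit:
step_arm(
  targets=[0,0,0,0,0,0,0,0],
)

```text
clock: 19.02
ee_pos: [514.6, 347.4, 119.6]
eef_rot: [[0.993, 0.121, -0.003], [0.121, -0.993, -0.002], [-0.003, 0.001, -1.0]]
wrist_force: [-0.2, -0.8, -0.6]
opening: 37.8
gripper_force: 20.0
```

```bash
python3 -c "
from h import *
go((514.5,348,60,6.9))"
```

```text
t 19.02 p [514.6 347.4 119.6] yaw 6.93 open 37.8 F 20.0 tilt -1.0 q [ 0.49  0.6   1.67 -0.    0.87  1.94]
(514.5, 348, 60, 6.9) [ 0.02 -0.06  5.96] roll 0.0
```

Emit:
step_arm(
  targets=[0,0,2,0,0,0,4,0,0,0,6,0,0,0,6,0,0,0,6,0,0,0,6,0,0,0,6,0],
)

```text
clock: 19.6
ee_pos: [516.0, 347.8, 62.5]
eef_rot: [[0.993, 0.12, 0.001], [0.12, -0.993, 0.001], [0.002, -0.0, -1.0]]
wrist_force: [0.1, 0.8, -1.1]
opening: 38.1
gripper_force: 20.0
```

```bash
python3 -c "
from h import *
go((514.5,348,39,6.9))
im=save('scene','s7');a=cv2.resize(im[220:350,90:280],None,fx=4,fy=4,interpolation=cv2.INTER_CUBIC)
cv2.imwrite('pics/s7c.png',a[:,:,::-1])
print(w2pix('scene',(514.5,348,21)),w2pix('scene',(514.5,348,72)))
"
```

```text
t 19.6 p [516.  347.8  62.5] yaw 6.88 open 38.1 F 20.0 tilt -1.0 q [ 0.49  0.68  1.71 -0.    0.76  1.94]
(514.5, 348, 39, 6.9) [-0.15 -0.03  2.35] roll -0.0
[161.0537893  304.21808434] [157.02171204 287.54134359]
```

View pics/s7c.png

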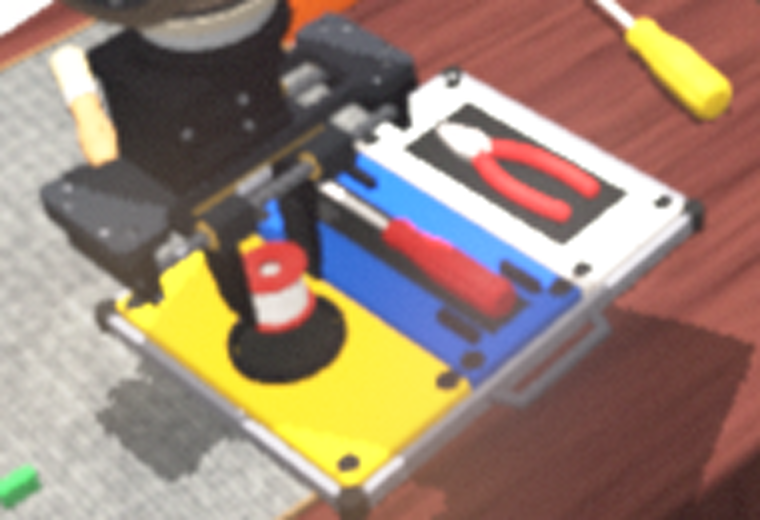

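```bash
python3 -c "
from h import *
print('ring',pix2w('scene',(162,303.75),22),'reel top',pix2w('scene',(159.5,285.8),75.2),'reel bottom',pix2w('scene',(90+287/4,220+320/4),47))
go((514.5,348,39,6.9))"
```

```text
ring [513.30227199 346.18420357  22.        ] reel top [512.0798976  342.86883006  75.2       ] reel bottom [500.13213224 350.38420681  47.        ]
t 19.65 p [515.9 348.   62.5] yaw 6.89 open 37.7 F 20.0 tilt -1.0 q [ 0.49  0.68  1.71 -0.    0.76  1.94]
(514.5, 348, 39, 6.9) [-0.14 -0.02  2.35] roll -0.0
```

The reel hangs centred above the ring: reel top at crop (278,263), ring centre at (288,335). They agree to about 3 mm, so I'm lowering.

Emit:
step_arm(
  targets=[-0.1,0,0.8,0,-0.1,0,1.4,0,-0.1,0,1.8,0,-0.1,0,2.1,0,-0.1,0,2.3,0,-0.1,0,2.3,0,-0.1,0,2.3,0],
)

```text
clock: 20.23
ee_pos: [514.3, 347.9, 38.4]
eef_rot: [[0.993, 0.12, -0.0], [0.12, -0.993, -0.0], [-0.0, 0.0, -1.0]]
wrist_force: [-2.6, -0.9, 3.0]
opening: 37.5
gripper_force: 20.0
```

Emit:
step_arm(
  targets=[0,0,0,0,0,0,0,0],
)

```text
clock: 20.4
ee_pos: [514.3, 347.9, 38.4]
eef_rot: [[0.993, 0.12, -0.0], [0.12, -0.993, -0.0], [-0.0, 0.0, -1.0]]
wrist_force: [-1.5, -1.4, 3.3]
opening: 37.9
gripper_force: 20.0
```

Contact is light and at the expected height, so I'm releasing and rising, then moving toward the right to clear the view.

Emit:
step_arm(
  targets=[0,0,0,0,0,0,0,0,0,0,0,0,0,0,0,0,0,0,0,0,0,0,0,0,0,0,-3,0,0,0,-6,0,0,0,-10,0,0,0,-10,0],
  gripper=0.35,
)

```text
clock: 21.23
ee_pos: [516.7, 349.2, 145.0]
eef_rot: [[0.993, 0.12, 0.008], [0.12, -0.993, 0.004], [0.009, -0.003, -1.0]]
wrist_force: [1.0, -0.1, 1.1]
opening: 61.5
gripper_force: 0.0
```

Emit:
step_arm(
  targets=[0,38,-3,0,0,38,-3,0,0,38,-3,0,0,38,-3,0,0,38,-3,0,0,38,-3,0,0,38,-3,0,0,38,-3,0,0,38,-3,0,0,38,-3,0],
)

```text
clock: 22.07
ee_pos: [561.0, -34.7, 168.8]
eef_rot: [[0.993, 0.116, 0.002], [0.116, -0.993, -0.001], [0.002, 0.001, -1.0]]
wrist_force: [-0.5, -0.4, 0.6]
opening: 62.0
gripper_force: 0.0
```

Emit:
step_arm(
  targets=[0,25,0,0,0,25,0,0,0,25,0,0,0,25,0,0,0,25,0,0,0,25,0,0,0,25,0,0,0,25,0,0,0,25,0,0,0,25,0,0],
)

```text
clock: 22.9
ee_pos: [590.2, -276.2, 168.3]
eef_rot: [[0.993, 0.121, -0.0], [0.121, -0.993, 0.0], [-0.0, -0.0, -1.0]]
wrist_force: [-0.4, 0.3, -0.4]
opening: 61.9
gripper_force: 0.0
```

```bash
python3 -c "
from h import *
go()
s=save('scene','s8');t=save('top','t8')
f=lambda a:cv2.resize(a,(760,296),interpolation=cv2.INTER_CUBIC)
cv2.imwrite('pics/f8.png',np.vstack([f(s[225:343,100:400]),f(t[155:272,130:430])])[:,:,::-1])
"
```

```text
t 22.9 p [ 590.2 -276.2  168.3] yaw 6.97 open 61.9 F 0.0 tilt -1.0 q [-0.54  0.58  1.55  0.    1.01  0.91]
```

View pics/f8.png

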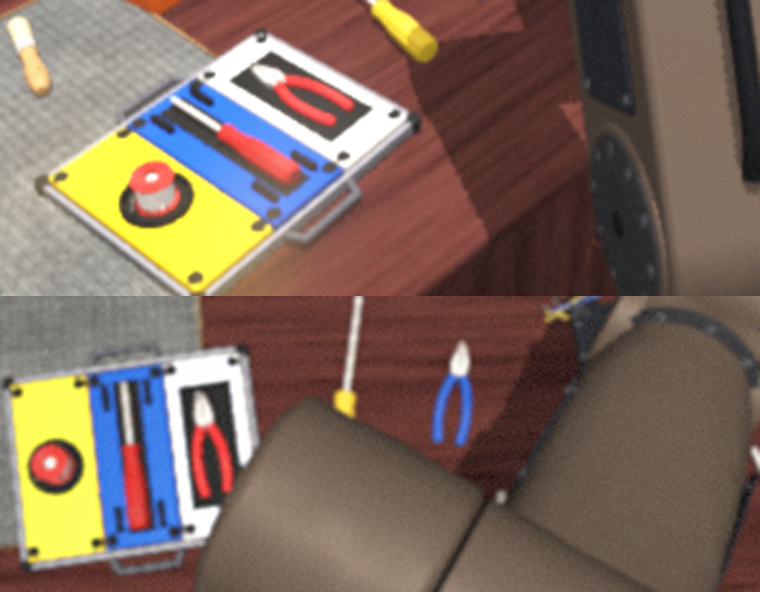

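The reel stands in the ring at scene crop (155,190), with the driver in its channel and the cutters on the pad. I'm checking the numbers once.

Run:
```python
from h import *
np.set_printoptions(precision=1,suppress=True)
C={}
_c=manip.camera_params
for c in("top","scene"):C[c]=_c(c)
class M: camera_params=staticmethod(lambda n:C[n])
import h;h.manip=M
a=np.radians(6.9);L=np.array([[np.cos(a),np.sin(a)],[-np.sin(a),np.cos(a)]])
def rep(n,im,cam,box,z,ctr):
    R,G,B=[im[...,i] for i in range(3)];m=(R>130)&(R-G>80)&(R-B>60)
    k=np.zeros(m.shape,bool);k[box[1]:box[3],box[0]:box[2]]=1;m=(m&k).astype(np.uint8)
    nl,l,st,ce=cv2.connectedComponentsWithStats(m);i=1+np.argmax(st[1:,4]);ys,xs=np.nonzero(l==i)
    P=np.array([pix2w(cam,p,z)[:2] for p in zip(xs,ys)]).astype(np.float32);c,s,g=cv2.minAreaRect(P)
    print(n,cam,"local mean",L@(P.mean(0)-ctr),"rect",L@(np.array(c)-ctr),np.array(s),g)
t=cv2.imread("pics/t8.png")[:,:,::-1].astype(int);s=cv2.imread("pics/s8.png")[:,:,::-1].astype(int)
rep("reel",t,"top",(135,205,168,240),49,(514.5,348))
rep("driver handle (want -35)",t,"top",(172,200,194,250),32,(524.5,263))
rep("cutters handle (want -18)",t,"top",(198,185,225,245),26.5,(535,177.5))
b=lambda x0,y0,x1,y1:(int(100+x0*300/760),int(225+y0*118/296),int(100+x1*300/760),int(225+y1*118/296))
rep("reel top",s,"scene",b(120,155,190,190),51,(514.5,348))
rep("driver handle",s,"scene",b(210,115,305,190),32,(524.5,263))
rep("cutters handle",s,"scene",b(265,65,365,130),26.5,(535,177.5))
```

```text
reel top local mean [-0.3 -0.4] rect [-1.7  0.2] [43.  39.7] 7.14797306060791
driver handle (want -35) top local mean [-36.9   0.4] rect [-35.  -0.] [90.6 21.3] 6.769739151000977
cutters handle (want -18) top local mean [-16.2   2.2] rect [-17.7   0.5] [41.5 80.7] 89.99571228027344
reel top scene local mean [-2.  -1.2] rect [-1.3 -3.2] [35.5 28.9] 45.06167984008789
driver handle scene local mean [-38.2  -0.7] rect [-33.6  -0.2] [95.5 24. ] 8.960083961486816
cutters handle scene local mean [-18.7   0.5] rect [-18.5   0.6] [80.2 42.7] 10.324943542480469
```

All three are within about 3 mm of their places, and the robot stands clear.

```bash
python3 -c "
from bench import manip
print(manip.close_job())"
```

```text
the job is handed in; nothing more can be done
None
```

I packed the red driver, cutters and reel in their inserts, each measuring within about 3 mm of its place, and handed the job in at about 23 s; the yellow driver and blue pliers looked unmoved, the green reel was not re-checked at the end, and no verdict came back.

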